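Close up a clutch drum

ROBOT

A 6-joint arm with a two-finger parallel gripper is mounted at the origin on the work surface. World frame = base frame: x ahead of the robot, y to its left, z up, the work surface at z = 0. Lengths are in m, angles in rad, forces in N, time in s.
With the tool pointing down it reaches from about 0.25 to 0.775 m from the base axis. Payload 4 kg.
Tool frame: the origin (TCP) lies at the very end of the fingers, on their centre line; the grasp point (between the pads) lies 19 mm behind it (robot.hold_point_z is the distance from the TCP to the grasp point, in m); z points along the fingers, y is the line along which they close (so a half turn about z gives the same grasp; the last joint's range is limited). The gripper opens to 94 mm and grips with 3 to 60 N. Pads are 16 mm wide; open, the fingers measure 119 mm over their backs; the gripper's body (75 mm by 177 mm) begins 78 mm behind the grasp point.
Start: joints at [1.201, 0.087, 1.371, -0, 1.684, -0.103], TCP at [0.145, 0.531, 0.206] pointing down, gripper open.
Joint ranges: [-3.1, 3.1], [-0.76, 2.03], [0.27, 2.55], [-1.08, 4.22], [0.17, 2.65], [-2.57, 2.57]. Speed limits (rad/s): [2.79, 2.79, 3.14, 3.14, 3.14, 3.14].

INTERFACE

Orientations are given as [roll, pitch, yaw] about the fixed x, y, z axes, in that order (R = Rz(yaw) Ry(pitch) Rx(roll)).
In Python, from bench import robot gives the robot as it stands.
- The arm moves only by the tool carry_out, never from a script. Its argument "steps" is a list of rows, each a list of 3 entries, a list of its own where there are three numbers: the shift along the tool's x, y, z in m, then the turn about the tool's z in units of 10 degrees (1.0 is 10 degrees), then the closure, from -1 (fully open) to 1 (shut). In form: [[[tx, ty, tz], roll, jaw], ...]. A call has 1 to 10 rows; each row is the pose to reach, as a shift and turn from the pose commanded when the call began, along the tool's axes at that moment; what a row does not reach only later rows make up. A row lasts 1/8 s, in which the tool goes at most 62.5 mm and 10.7 degrees, less where a joint would pass 70% of its speed; a pose out of reach is approached as far as the arm can. A call with a gripper value outside its range is refused whole. The fingers move at their own pace and stop on an object; the grip force is fixed at half the most. Time passes only in rows, so rows that repeat a pose let the fingers close. It gives the time, the measured TCP pose, the force, the opening and the grip force at its end, in the units of the state.
- robot.get_obs(): the state, without advancing time (a new reading comes with each control period).
- robot.snapshot(name): name is "side" or "top" or "wrist"; returns a dict with "image" (400x640x3 uint8, red, green, blue), "z_map" (400x640 float32, m along the optical axis (not along the pixel's ray), 0 where there is no reading), "mtx" (3x3 intrinsics, pixels), "R" (3x3) and "t" (3): a world point X has camera coordinates R X + t. Camera axes: x right, y down, z forward; pixel columns grow to the right and rows downward; lengths in m; the calibration is good to about 2 mm. A picture is of the moment at which its call begins.
- robot.close_job(): hands the job in; it is judged then, once.
The state is a dict: "time": time; "joint_positions": joint angles; "qvel": joint speeds; "joint_torque": joint torques, N m; "tool_pos": TCP position; "ee_rot": TCP orientation; "wrist_force": force on the tool from outside, world axes, zero at the start; "wrist_torque": the same for the moment, N m; "width": finger opening in m; "finger_force": force on a finger pad.
Only numpy, scipy, OpenCV 4.12 (cv2) and the standard library are available. Lean on these libraries where they do the work, as an engineer would, in place of code of your own. Each camera call takes 0.05 s, during which the arm holds its last target. There are 200 camera calls.

TASK

Finish the clutch standing in the three-jaw nest: lay the friction disc flat and centred on the bright round face inside the drum and let go of it, then set the end cover on the drum's rim so that it is fully home and level all round. Lower both parts gently, do not drop them, and leave the ring stack, the screw bin and the grease bottle where they are.

Things in the scene. Friction and masses are not known exactly. Their poses are not given: they have to be found in the camera images.
- clutch_drum: Dark iron drum, an open cup fixed in a round blue nest (188 mm wide, 10 mm thick) with 3 steel jaws (to 96 mm from the axis, top z = 36 mm). Origin: centre of the nest underside, on the bench; z up, the drum axis. Drum 160 mm outside, 148 mm inside diameter, wall 6 mm; inner floor at z = 22 mm with a concentric bright face 120 mm wide, where the disc lies; rim at z = 78 mm.
- friction_disc: Brown friction disc 120 mm across, 10 mm thick, with four yellow springs and, in its middle, a steel hub to grip: a cylinder 40 mm across from z = 10 to 40 mm. Starts flat on the bench, hub up. Origin: centre of its underside; z up along the hub. About 0.4 kg.
- end_cover: Aluminium cover: flange 164 mm across, z = 8 to 16 mm; on top a boss to grip, 40 mm across, z = 16 to 48 mm; below, a locating step 142 mm across, 8 mm deep (lowest 4 mm taper to 134 mm), that goes inside the rim so the flange rests on it. Starts on the bench, boss up. Origin: centre of the step underside; z up along the boss. Seated, it is 70 mm above the drum origin. About 0.55 kg.
- ring_stack: Bystander: stack of five steel clutch rings, 104 mm across, 55 mm high. Origin: centre of its underside.
- screw_bin: Bystander: yellow open bin of screws, 100 x 130 mm, 50 mm high. Origin: centre of its underside.
- grease_bottle: Bystander: red bottle with a black cap, 60 mm across, 140 mm high. Origin: centre of its underside.
Things that resemble listed ones, but are neither listed nor needed, are in the scene too. There is more than one size of the end_cover; the one meant has the size given above.

How it is judged:
By the outcome, as a careful person would: the job done as asked, in the order asked, and still so for the second after the job is handed in, with the robot touching nothing.
It also fails if it takes over 54 s, if anything falls off the work surface, if the arm or the gripper's body presses on something with over 40 N, if the wrist force passes 120 N, or if a joint passes its speed limit or range.

## Working session

There is one attempt and no reset: what is moved stays moved. The work goes in short steps, Python scripts to look and compute and a tool call to move; the robot and the scene stay as the last step left them, time stands still between calls to the robot, and variables do not carry over. Pictures are saved under pics/ and viewed, at most 10 in all, crops included, and the job is handed in when it is done.

Besides the shell and the picture viewer there is one more tool, called as a command line: name --argument value ..., lists and objects as JSON in quotes. carry_out: Moves the arm, as the interface text tells. Its arguments: {"type":"object","properties":{"steps":{"type":"array","items":{"type":"array"}}},"required":["steps"]}

```bash
mkdir -p pics && python3 - <<'E'
from bench import robot
import cv2,numpy as np
o=robot.get_obs();print({k:np.round(v,3) for k,v in o.items()})
for n in("top","side"):
    s=robot.snapshot(n);cv2.imwrite(f"pics/{n}0.png",s["image"][:,:,::-1]);print(n,s["mtx"].round(1).tolist(),s["R"].round(3).tolist(),s["t"].round(3))
    np.savez(f"{n}0.npz",**s)
E
```

```text
{'time': np.float64(0.0), 'joint_positions': array([ 1.201,  0.088,  1.372, -0.   ,  1.684, -0.103]), 'qvel': array([ 0.   ,  0.001, -0.   ,  0.001, -0.001, -0.001]), 'joint_torque': array([ 1.0000e-03, -3.4018e+01, -3.0244e+01,  7.2000e-02,  3.3000e-02,
       -0.0000e+00]), 'tool_pos': array([0.145, 0.53 , 0.204]), 'ee_rot': array([-3.139, -0.   ,  2.875]), 'wrist_force': array([ 0.434, -0.997,  0.045]), 'wrist_torque': array([-0.018, -0.011, -0.041]), 'finger_force': np.float64(0.0), 'width': np.float64(0.094)}
top [[505.6, 0.0, 315.1], [0.0, 505.6, 191.9], [0.0, 0.0, 1.0]] [[0.015, -1.0, 0.008], [-0.982, -0.017, -0.186], [0.186, -0.005, -0.983]] [-0.    0.48  1.28]
side [[518.9, 0.0, 308.9], [0.0, 518.9, 201.5], [0.0, 0.0, 1.0]] [[0.856, -0.516, -0.023], [-0.29, -0.442, -0.849], [0.428, 0.733, -0.528]] [-0.397  0.192  1.235]
```

View pics/top0.png

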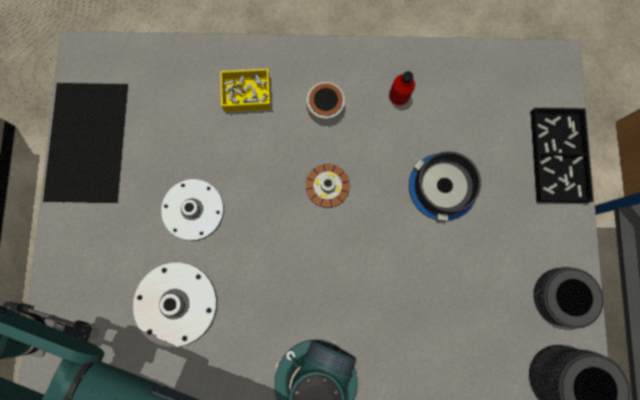

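View pics/side0.png

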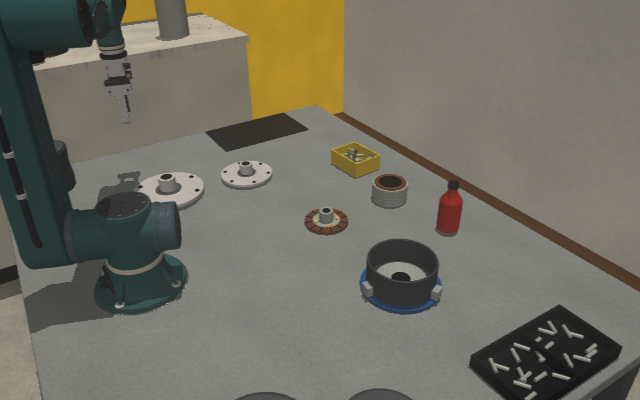

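Candidates: end covers at top px (191,209) smaller and (174,304) larger. Brown things are the disc at (328,185) and the brown-topped ring stack at (325,102). The drum is at (445,186). Next I measure diameters and centres by casting contours onto planes.

```bash
cat > h.py <<'E'
import cv2,numpy as np
from scipy.optimize import least_squares
def cast(s,px,z):
    px=np.asarray(px,float).reshape(-1,2)
    d=np.c_[px,np.ones(len(px))]@np.linalg.inv(s["mtx"]).T@s["R"]
    c=-s["R"].T@s["t"]
    return c+d*((z-c[2])/d[:,2])[:,None]
def circ(P):
    f=lambda p:np.hypot(P[:,0]-p[0],P[:,1]-p[1])-p[2]
    r=least_squares(f,[*P[:,:2].mean(0),.06],loss="soft_l1",f_scale=.001)
    return r.x[:2],2*r.x[2],np.sqrt(np.median(r.fun**2))
def blob(mask,c=None):
    mask=cv2.morphologyEx(mask.astype(np.uint8),cv2.MORPH_OPEN,np.ones((3,3)))
    cs,_=cv2.findContours(mask,cv2.RETR_EXTERNAL,cv2.CHAIN_APPROX_NONE)
    if c is not None: 
        cs=[k for k in cs if len(k)>15 and np.linalg.norm(k.reshape(-1,2).mean(0)-c)<25]
    return max(cs,key=cv2.contourArea).reshape(-1,2)
E
python3 - <<'E'
from h import *
def show(n,s,mask,c,z):
    try: 
        p=blob(mask,c);ce,d,e=circ(cast(s,p,z));print(n,ce.round(4),round(d,4),round(e,4))
    except Exception as ex: print(n,ex)
for v,C in (("top",[(191,209),(174,304),(328,185),(445,186)]),("side",[(246,174),(172,189),(326,220),(402,275)])):
    s=dict(np.load(v+"0.npz"));im=s["image"];h=cv2.cvtColor(im,cv2.COLOR_RGB2HSV);H,S,V=cv2.split(h)
    print(v,[im[int(y),int(x)].tolist() for x,y in C], -s["R"].T@s["t"])
    w=(S<40)&(V>165)
    show("cov1",s,w,C[0],.016);show("cov2",s,w,C[1],.016)
    show("disc",s,((H<30)|(H>172))&(S>45)&(V>60),C[2],.010)
    show("nest",s,(H>95)&(H<125)&(S>120),C[3],.01)
    show("drumrim",s,(V<75),C[3],.078)
    show("face",s,(S<40)&(V>130),C[3],.022)
    for c in C:
        x,y=c;q=s["z_map"][y-3:y+4,x-3:x+4];print(c,np.median(q),end=" ")
    print()
E
```

```text
top [[54, 51, 49], [37, 36, 35], [53, 51, 46], [23, 21, 20]] [0.23376065 0.01426019 1.34658534]
cov1 [0.4343 0.3359] 0.1602 0.0011
cov2 [0.1894 0.3658] 0.2076 0.001
disc [ 0.5057 -0.0246] 0.1202 0.0006
nest max() iterable argument is empty
drumrim [ 0.5022 -0.3304] 0.1652 0.0022
face [ 0.5092 -0.3387] 0.1159 0.0005
(191, 209) 1.309927 (174, 304) 1.2516915 (328, 185) 1.3329383 (445, 186) 1.3520085 
side [[122, 118, 113], [110, 105, 102], [99, 99, 93], [36, 36, 34]] [-0.1326857  -1.02569673  0.80626434]
cov1 [0.4313 0.3329] 0.1415 0.0081
cov2 [0.2007 0.3783] 0.1715 0.0118
disc [ 0.5038 -0.0218] 0.101 0.0099
nest max() iterable argument is empty
drumrim [ 0.479  -0.3679] 0.2125 0.0103
face [ 0.5209 -0.3221] 0.0776 0.0066
(246, 174) 1.6398168 (172, 189) 1.5535313 (326, 220) 1.4090338 (402, 275) 1.2006655
```

```bash
python3 - <<'E'
import cv2
a=cv2.imread("pics/top0.png")[140:360,100:500];cv2.imwrite("pics/crop0.png",cv2.resize(a,None,fx=2,fy=2,interpolation=cv2.INTER_CUBIC))
E
```

```text
(no output)
```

View pics/crop0.png

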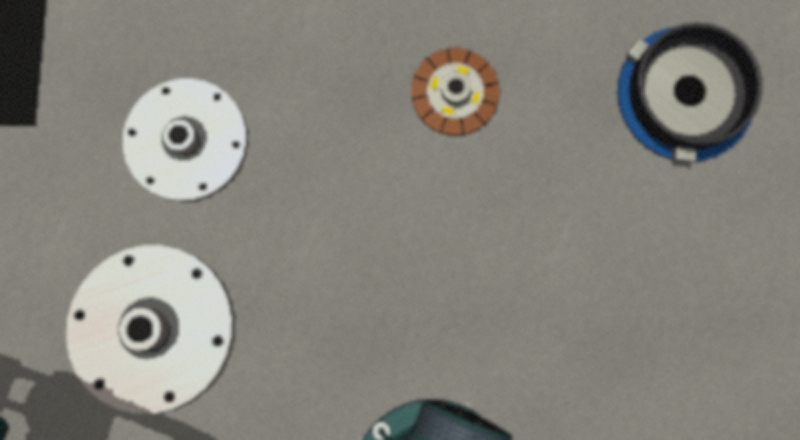

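The crop confirms it: the cover at crop (184,138), about 160 mm across, is the right one. The lower cover measures 208 mm. The disc is at crop (455,92) and the drum at (690,90). I'm moving above the disc.

carry_out --steps '[[[-0.1,-0.09,0],0,-1],[[-0.2,-0.18,0],0,-1],[[-0.3,-0.27,0],0,-1],[[-0.4,-0.36,0],0,-1],[[-0.495,-0.442,0],0,-1],[[-0.495,-0.442,0],0,-1],[[-0.495,-0.442,0],0,-1],[[-0.495,-0.442,0],0,-1],[[-0.495,-0.442,0],0,-1],[[-0.495,-0.442,0],0,-1]]'

```text
time: 1.35
tool_pos: [0.4855, 0.0041, 0.2051]
ee_rot: [3.141, -0.0, 2.874]
wrist_force: [0.5, 0.7, 0.3]
width: 0.0938
finger_force: 0.0
```

carry_out --steps '[[[0,0,0],0,-1],[[0,0,0],0,-1]]'

```text
time: 1.6
tool_pos: [0.4844, 0.0062, 0.2049]
ee_rot: [3.141, -0.002, 2.874]
wrist_force: [-0.0, 0.1, -0.1]
width: 0.0938
finger_force: 0.0
```

```bash
python3 - <<'E'
from h import *
from bench import robot
o=robot.get_obs();print({k:np.round(o[k],4) for k in("tool_pos","ee_rot","wrist_force")})
s=robot.snapshot("wrist");cv2.imwrite("pics/w1.png",s["image"][:,:,::-1]);np.savez("w1.npz",**s)
print("cam",-s["R"].T@s["t"],s["R"].round(3).tolist())
E
```

```text
{'tool_pos': array([0.4844, 0.0062, 0.2049]), 'ee_rot': array([ 3.1412e+00, -1.7000e-03,  2.8742e+00]), 'wrist_force': array([-0.0028,  0.142 , -0.0894])}
cam [0.40642105 0.02834139 0.38449883] [[0.265, 0.964, 0.0], [0.926, -0.254, 0.279], [0.269, -0.074, -0.96]]
```

View pics/w1.png

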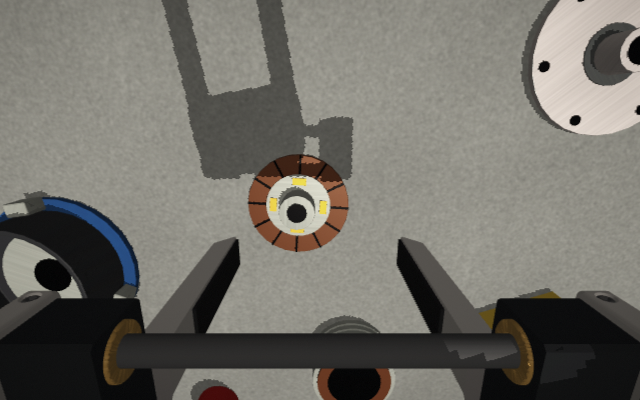

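The wrist view shows the whole disc at (298,203) with its hub at (297,213). The drum edge is at lower left and the cover at top right.

```bash
cat > disc.py <<'E'
from h import *
def disc(s,c):
    H,S,V=cv2.split(cv2.cvtColor(cv2.GaussianBlur(s["image"],(3,3),0),cv2.COLOR_RGB2HSV))
    m=((H<18)|(H>172))&(S>85)&(V>30)
    m=cv2.morphologyEx(m.astype(np.uint8),cv2.MORPH_CLOSE,np.ones((9,9)))
    p=cv2.convexHull(blob(m,c).reshape(-1,1,2)).reshape(-1,2)
    return circ(cast(s,p+0.0,.010))
E
python3 - <<'E'
from disc import *
s=dict(np.load("w1.npz"));print(disc(s,(298,203)))
for y,x in((213,297),(203,270),(160,320),(230,280)):print(s["image"][y,x])
# hub top: bright annulus around the hole
zm=s["z_map"];ys,xs=np.mgrid[160:260,240:360]
d=np.c_[xs.ravel(),ys.ravel(),np.ones(xs.size)]@np.linalg.inv(s["mtx"]).T*zm[160:260,240:360].reshape(-1,1)
W=(d-s["t"])@s["R"]
m=(W[:,2]>.034)&(W[:,2]<.047);P=W[m];print(m.sum(),(P.min(0)+P.max(0))/2,np.ptp(P,axis=0),np.median(P[:,2]))
m=(W[:,2]>.006)&(W[:,2]<.02);P=W[m];print((P.min(0)+P.max(0))/2,np.ptp(P,axis=0))
E
```

```text
(array([ 0.50648468, -0.02356563]), np.float64(0.11921404021273777), np.float64(0.00018824957777299062))
[24 22 22]
[231 205  94]
[51 31 23]
[104  81  68]
998 [ 0.50638372 -0.02396018  0.03853479] [0.03936939 0.03931086 0.00860136] 0.04030933901419374
[ 0.50723955 -0.02439822  0.0129718 ] [0.11842858 0.11947873 0.01373888]
```

carry_out --steps '[[[-0.0292,-0.0231,0.03],0,-0.7],[[-0.0292,-0.0231,0.07],0,-0.5],[[-0.0292,-0.0231,0.11],0,-0.4],[[-0.0292,-0.0231,0.14],0,-0.4],[[-0.0292,-0.0231,0.14],0,-0.4],[[-0.0292,-0.0231,0.14],0,-0.4]]'

```text
time: 2.4
tool_pos: [0.5077, -0.023, 0.0671]
ee_rot: [3.141, 0.003, 2.877]
wrist_force: [0.6, 0.8, -0.2]
width: 0.066
finger_force: 0.0
```

carry_out --steps '[[[0,0,0.025],0,-0.4],[[0,0,0.05],0,-0.4],[[0,0,0.05],0,-0.4],[[0,0,0.05],0,0.3],[[0,0,0.05],0,0.6],[[0,0,0.05],0,1],[[0,0,0.05],0,1],[[0,0,0.05],0,1]]'

```text
time: 3.4
tool_pos: [0.5078, -0.0243, 0.0167]
ee_rot: [-3.141, 0.002, 2.875]
wrist_force: [-1.2, -0.7, 5.3]
width: 0.0396
finger_force: 30.0
```

carry_out --steps '[[[0,0,-0.03],0,1],[[0,0,-0.08],0,1],[[0,0,-0.14],0,1],[[-0.012,-0.045,-0.19],0,1],[[-0.025,-0.095,-0.22],0,1],[[-0.0386,-0.141,-0.23],0,1],[[-0.0386,-0.141,-0.23],0,1],[[-0.0386,-0.141,-0.23],0,1],[[-0.0386,-0.141,-0.23],0,1]]'

```text
time: 4.53
tool_pos: [0.5066, -0.1687, 0.2441]
ee_rot: [3.141, -0.003, 2.876]
wrist_force: [1.0, -0.1, -3.8]
width: 0.0399
finger_force: 30.0
```

```bash
python3 - <<'E'
from h import *
from bench import robot
o=robot.get_obs();print({k:np.round(o[k],4) for k in("tool_pos","ee_rot","wrist_force","width")})
s=robot.snapshot("wrist");cv2.imwrite("pics/w2.png",s["image"][:,:,::-1]);np.savez("w2.npz",**s)
s=robot.snapshot("top");np.savez("t2.npz",**s)
E
```

```text
{'tool_pos': array([ 0.5066, -0.1687,  0.2441]), 'ee_rot': array([ 3.1405e+00, -2.5000e-03,  2.8764e+00]), 'wrist_force': array([ 1.0087, -0.1287, -3.8377]), 'width': np.float64(0.0399)}
```

View pics/w2.png

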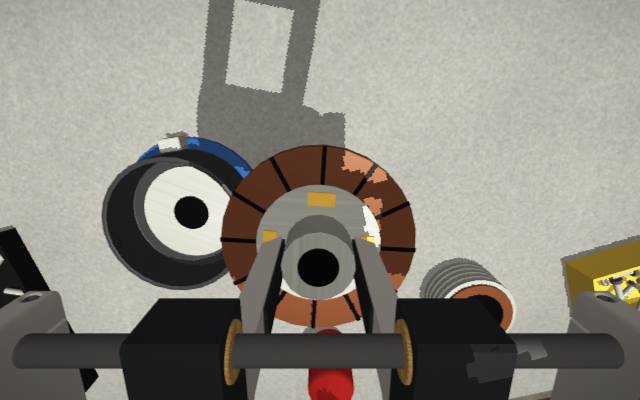

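The wrist view shows the disc held at (318,235), the drum rim at lower left around (175,222), and the bright face with its central hole at (191,212). I'm measuring the rim and hole, and the disc's offset in the hand.

```bash
cat > m.py <<'E'
from h import *
def cloud(s):
    ys,xs=np.mgrid[0:400,0:640]
    d=np.stack([xs,ys,np.ones_like(xs)],-1)@np.linalg.inv(s["mtx"]).T*s["z_map"][...,None]
    W=(d-s["t"])@s["R"];W[s["z_map"]==0]=np.nan;return W
def hull(P):return cv2.convexHull(P[:,:2].astype(np.float32)).reshape(-1,2)
E
python3 - <<'E'
from m import *
for f in("w1","w2","top0","t2"):
    s=dict(np.load(f+".npz"));W=cloud(s);g=np.hypot(W[...,0]-.507,W[...,1]+.337)<.1
    m=g&(abs(W[...,2]-.078)<.004);P=W[m]
    if len(P)>30:
        f2=lambda p:np.hypot(P[:,0]-p[0],P[:,1]-p[1])-.077
        print(f,"rim",len(P),least_squares(f2,[.507,-.337],loss="soft_l1",f_scale=.002).x.round(4),np.median(P[:,2]).round(4))
    h=g&(abs(W[...,2]-.022)<.004)&(s["image"].min(2)>120);
    if h.sum()>100:
        p=blob(h);print("  face",circ(cast(s,cv2.convexHull(p.reshape(-1,1,2)).reshape(-1,2),.022)))
    d=((s["image"].max(2)<60)&(np.hypot(W[...,0]-.507,W[...,1]+.337)<.03)).astype(np.uint8)
    if d.sum()>20: print("  hole",circ(cast(s,blob(d),.022)), np.nanmedian(W[d>0][:,2]))
s=dict(np.load("w2.npz"));W=cloud(s)
m=(np.hypot(W[...,0]-.506,W[...,1]+.17)<.08)&(W[...,2]>.2)&(W[...,2]<.29)
P=W[m];
H,S,V=cv2.split(cv2.cvtColor(s["image"],cv2.COLOR_RGB2HSV))
b=m&((H<18)|(H>172))&(S>85)
print("disc top z",np.percentile(W[b][:,2],[5,50,95]))
b=cv2.morphologyEx(b.astype(np.uint8),cv2.MORPH_CLOSE,np.ones((5,5)))
zt=np.nanmedian(W[b>0][:,2]);print(circ(cast(s,cv2.convexHull(blob(b).reshape(-1,1,2)).reshape(-1,2),zt)))
Q=W[b>0];Q=Q[abs(Q[:,2]-zt)<.006];A=np.c_[Q[:,:2]-Q[:,:2].mean(0),np.ones(len(Q))];print("tilt",np.linalg.lstsq(A,Q[:,2],rcond=None)[0])
E
```

```text
w1 rim 853 [ 0.5085 -0.3363] 0.0775
  face (array([ 0.49579438, -0.36329238]), np.float64(0.07319660796490425), np.float64(0.0026493383333547125))
  hole (array([ 0.50972093, -0.33867586]), np.float64(0.04207545736362043), np.float64(0.00039128655095033176)) 0.02333546732376819
w2 rim 2084 [ 0.5089 -0.3361] 0.0777
  face (array([ 0.50971512, -0.33963208]), np.float64(0.11794852301608096), np.float64(0.0005883281624808889))
  hole (array([ 0.50970714, -0.33770311]), np.float64(0.04145698858947776), np.float64(0.00027955021666328794)) 0.02342900788813858
top0 rim 412 [ 0.5093 -0.3382] 0.078
  face (array([ 0.48233686, -0.34446728]), np.float64(0.07239452123567305), np.float64(0.0031700435954268094))
  hole (array([ 0.5088719 , -0.33863717]), np.float64(0.03541607221901266), np.float64(0.0006126435272860491)) 0.024044903684790488
t2 rim 289 [ 0.5094 -0.338 ] 0.078
  face (array([ 0.4926992 , -0.38138931]), np.float64(0.04513107010608695), np.float64(0.002503429713432693))
  hole (array([ 0.50751797, -0.34147984]), np.float64(0.031004595720838884), np.float64(0.0012881063337383733)) 0.02365092615973798
disc top z [0.23654894 0.23763572 0.23873616]
(array([ 0.50509755, -0.16765937]), np.float64(0.11865284228221064), np.float64(0.00016410686858828286))
tilt [-0.00364277  0.00282762  0.23766743]
```

carry_out --steps '[[[-0.015,-0.05,0],0,1],[[-0.03,-0.1,0],0,1],[[-0.042,-0.14,0],0,1],[[-0.0485,-0.1627,0.0],0,1],[[-0.0485,-0.1627,0.03],0,1],[[-0.0485,-0.1627,0.07],0,1],[[-0.0485,-0.1627,0.1],0,1],[[-0.0485,-0.1627,0.1],0,1],[[-0.0485,-0.1627,0.1],0,1]]'

```text
time: 5.75
tool_pos: [0.5119, -0.3397, 0.1472]
ee_rot: [-3.141, 0.002, 2.876]
wrist_force: [0.2, -0.7, -2.3]
width: 0.0392
finger_force: 30.0
```

```bash
python3 - <<'E'
from m import *
from bench import robot
o=robot.get_obs();print({k:np.round(o[k],4) for k in("tool_pos","ee_rot","wrist_force","width")})
s=robot.snapshot("wrist");W=cloud(s);np.savez("w3.npz",**s)
H,S,V=cv2.split(cv2.cvtColor(s["image"],cv2.COLOR_RGB2HSV))
b=((H<18)|(H>172))&(S>85)&(abs(W[...,2]-.138)<.02)
b=cv2.morphologyEx(b.astype(np.uint8),cv2.MORPH_CLOSE,np.ones((5,5)))
zt=np.nanmedian(W[b>0][:,2]);print(zt,circ(cast(s,cv2.convexHull(blob(b).reshape(-1,1,2)).reshape(-1,2),zt)))
m=(np.hypot(W[...,0]-.509,W[...,1]+.337)<.09)&(abs(W[...,2]-.078)<.004);P=W[m]
print(len(P),least_squares(lambda p:np.hypot(P[:,0]-p[0],P[:,1]-p[1])-.077,[.507,-.337],loss="soft_l1",f_scale=.002).x.round(4))
E
```

```text
{'tool_pos': array([ 0.5119, -0.3397,  0.1472]), 'ee_rot': array([-3.1410e+00,  2.3000e-03,  2.8758e+00]), 'wrist_force': array([ 0.25  , -0.6864, -2.2639]), 'width': np.float64(0.0392)}
0.14062936236437576 (array([ 0.51024777, -0.33862697]), np.float64(0.1186650828029298), np.float64(0.00015200296140949893))
2695 [ 0.5098 -0.3377]
```

carry_out --steps '[[[0.001,0.0008,0.02],0,1],[[0.001,0.0008,0.05],0,1],[[0.001,0.0008,0.08],0,1],[[0.001,0.0008,0.1],0,1],[[0.001,0.0008,0.102],0,1],[[0.001,0.0008,0.104],0,1],[[0.001,0.0008,0.105],0,1],[[0.001,0.0008,0.106],0,1],[[0.001,0.0008,0.106],0,1]]'

```text
time: 6.92
tool_pos: [0.5103, -0.3389, 0.0398]
ee_rot: [-3.141, 0.001, 2.875]
wrist_force: [-0.0, 0.9, -3.0]
width: 0.0393
finger_force: 30.0
```

carry_out --steps '[[[0,0,0.0005],0,1],[[0,0,0.001],0,1],[[0,0,0.0015],0,1],[[0,0,0.0015],0,1]]'

```text
time: 7.42
tool_pos: [0.5102, -0.3388, 0.0388]
ee_rot: [-3.141, 0.0, 2.875]
wrist_force: [-1.2, 1.6, 2.9]
width: 0.0392
finger_force: 30.0
```

carry_out --steps '[[[0,0,0.0004],0,1],[[0,0,0.0004],0,1],[[0,0,0.0004],0,0.1],[[0,0,0.0004],0,-0.1],[[0,0,0.0004],0,-0.25],[[0,0,0.0004],0,-0.25],[[0,0,0.0004],0,-0.25],[[0,0,0.0004],0,-0.25]]'

```text
time: 8.43
tool_pos: [0.5102, -0.3388, 0.0375]
ee_rot: [3.141, 0.0, 2.875]
wrist_force: [0.2, 0.5, -0.1]
width: 0.0592
finger_force: 0.0
```

carry_out --steps '[[[0,0,-0.03],0,-0.25],[[0,0,-0.08],0,-0.25],[[0,0,-0.14],0,-0.25],[[0.03,0.0,-0.2],0,-1],[[0.05,0.0,-0.22],0,-1],[[0.05,0.0,-0.22],0,-1],[[0.05,0.0,-0.22],0,-1]]'

```text
time: 9.3
tool_pos: [0.462, -0.3254, 0.2559]
ee_rot: [3.14, -0.002, 2.875]
wrist_force: [-0.7, -0.2, 0.2]
width: 0.0928
finger_force: 0.0
```

```bash
python3 - <<'E'
from m import *
from bench import robot
o=robot.get_obs();print({k:np.round(o[k],4) for k in("tool_pos","ee_rot","wrist_force","width")})
s=robot.snapshot("wrist");W=cloud(s);np.savez("w4.npz",**s);cv2.imwrite("pics/w4.png",s["image"][:,:,::-1])
H,S,V=cv2.split(cv2.cvtColor(s["image"],cv2.COLOR_RGB2HSV))
g=np.hypot(W[...,0]-.509,W[...,1]+.337)
b=((H<18)|(H>172))&(S>85)&(g<.07)
zt=np.nanmedian(W[b>0][:,2])
Q=W[b&(abs(W[...,2]-zt)<.005)];A=np.c_[Q[:,:2]-Q[:,:2].mean(0),np.ones(len(Q))];print("tilt",np.linalg.lstsq(A,Q[:,2],rcond=None)[0])
b=cv2.morphologyEx(b.astype(np.uint8),cv2.MORPH_CLOSE,np.ones((5,5)))
print(zt,circ(cast(s,cv2.convexHull(blob(b).reshape(-1,1,2)).reshape(-1,2),zt)))
for m,r in(((g<.09)&(abs(W[...,2]-.078)<.004),.077),):
    P=W[m];print(len(P),least_squares(lambda p:np.hypot(P[:,0]-p[0],P[:,1]-p[1])-r,[.507,-.337],loss="soft_l1",f_scale=.002).x.round(4))
P=W[(g<.035)&(abs(W[...,2]-.062)<.004)];print("hub",(P.min(0)+P.max(0))/2,np.ptp(P,axis=0))
E
```

```text
{'tool_pos': array([ 0.462 , -0.3254,  0.2559]), 'ee_rot': array([ 3.1404e+00, -1.7000e-03,  2.8748e+00]), 'wrist_force': array([-0.7062, -0.2212,  0.1643]), 'width': np.float64(0.0928)}
tilt [ 3.83468791e-04 -7.98010366e-05  3.22131916e-02]
0.03222474434970568 (array([ 0.50884493, -0.3377231 ]), np.float64(0.12002148230188223), np.float64(0.0002621065242156682))
2204 [ 0.5085 -0.3375]
hub [ 0.50876466 -0.33830806  0.06145286] [0.03932911 0.03904398 0.00659195]
```

View pics/w4.png

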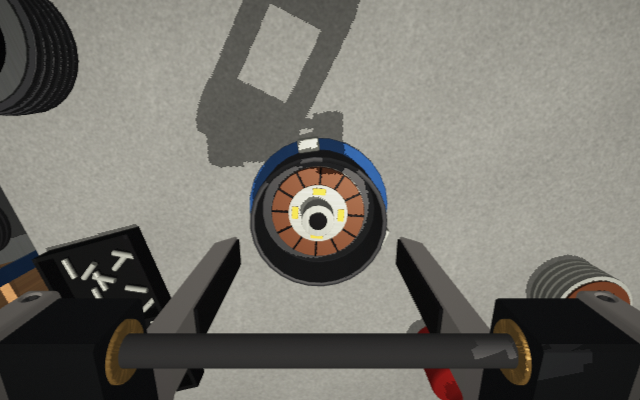

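The disc lies flat in the drum, centred within about 0.5 mm, at pixel (318,212), and is released. I'm going to the cover.

carry_out --steps '[[[0.022,0.057,0],0,-1],[[0.044,0.114,0],0,-1],[[0.066,0.17,0],0,-1],[[0.088,0.226,0],0,-1],[[0.11,0.282,0],0,-1],[[0.132,0.338,0],0,-1],[[0.155,0.394,0],0,-1],[[0.177,0.45,0],0,-1],[[0.199,0.506,0],0,-1],[[0.22,0.56,0],0,-1]]'

```text
time: 10.6
tool_pos: [0.3965, 0.2748, 0.2551]
ee_rot: [-3.139, -0.003, 2.876]
wrist_force: [1.3, 0.5, 0.3]
width: 0.0938
finger_force: 0.0
```

carry_out --steps '[[[0.014,0.035,0],0,-1],[[0.028,0.07,0],0,-1],[[0.028,0.07,0],0,-1],[[0.028,0.07,0],0,-1]]'

```text
time: 11.1
tool_pos: [0.3886, 0.347, 0.2558]
ee_rot: [-3.139, -0.002, 2.875]
wrist_force: [0.0, -0.1, -0.3]
width: 0.0939
finger_force: 0.0
```

```bash
python3 - <<'E'
from m import *
from bench import robot
o=robot.get_obs();print({k:np.round(o[k],4) for k in("tool_pos","ee_rot","wrist_force","width")})
s=robot.snapshot("wrist");W=cloud(s);np.savez("w5.npz",**s)
g=np.hypot(W[...,0]-.434,W[...,1]-.336)
P=W[(g<.11)&(abs(W[...,2]-.016)<.003)];print("flange",*circ(hull(P)),np.median(P[:,2]))
P=W[(g<.04)&(abs(W[...,2]-.046)<.005)];print("boss",(P.min(0)+P.max(0))/2,np.ptp(P,axis=0))
E
```

```text
{'tool_pos': array([0.3886, 0.347 , 0.2558]), 'ee_rot': array([-3.1387e+00, -1.7000e-03,  2.8751e+00]), 'wrist_force': array([ 0.0286, -0.0798, -0.3062]), 'width': np.float64(0.0939)}
flange [0.43496006 0.33541857] 0.16306721379139466 0.00014822682002331444 0.016274920926873847
boss [0.43488141 0.33578788 0.04600118] [0.03970729 0.03960338 0.00993297]
```

carry_out --steps '[[[-0.0477,0.0011,0.03],0,-0.4],[[-0.0477,0.0011,0.08],0,-0.4],[[-0.0477,0.0011,0.13],0,-0.4],[[-0.0477,0.0011,0.17],0,-0.4],[[-0.0477,0.0011,0.2],0,-0.4],[[-0.0477,0.0011,0.22],0,-0.4],[[-0.0477,0.0011,0.233],0,-0.4],[[-0.0477,0.0011,0.233],0,-0.4],[[-0.0477,0.0011,0.233],0,-0.4]]'

```text
time: 12.28
tool_pos: [0.4359, 0.3361, 0.0258]
ee_rot: [3.14, 0.001, 2.874]
wrist_force: [0.6, 0.0, 0.4]
width: 0.066
finger_force: 0.0
```

carry_out --steps '[[[0,0,0.002],0,-0.4],[[0,0,0.003],0,0],[[0,0,0.003],0,0.4],[[0,0,0.003],0,1],[[0,0,0.003],0,1],[[0,0,0.003],0,1],[[0,0,0.003],0,1]]'

```text
time: 13.15
tool_pos: [0.4351, 0.3358, 0.0217]
ee_rot: [-3.141, -0.0, 2.875]
wrist_force: [-0.2, 0.2, 1.2]
width: 0.0397
finger_force: 30.0
```

carry_out --steps '[[[0,0,-0.02],0,1],[[0,0,-0.06],0,1],[[0,0,-0.11],0,1],[[0,0,-0.16],0,1],[[0,0,-0.2],0,1],[[0,0,-0.22],0,1],[[0,0,-0.22],0,1],[[0,0,-0.22],0,1]]'

```text
time: 14.15
tool_pos: [0.4343, 0.3355, 0.239]
ee_rot: [-3.139, -0.003, 2.875]
wrist_force: [0.3, 0.1, -5.4]
width: 0.0397
finger_force: 30.0
```

```bash
cat > cov.py <<'E'
from m import *
from bench import robot
def held():
    o=robot.get_obs();print({k:np.round(o[k],4).tolist() for k in("tool_pos","ee_rot","wrist_force","width")})
    s=robot.snapshot("wrist");W=cloud(s);t=o["tool_pos"]
    g=np.hypot(W[...,0]-t[0],W[...,1]-t[1])
    m=(g<.1)&(g>.025)&(abs(W[...,2]-(t[2]-.007))<.01);P=W[m]
    zt=np.median(P[:,2]);P=P[abs(P[:,2]-zt)<.005];A=np.c_[P[:,:2]-t[:2],np.ones(len(P))]
    print("flange top z",zt,"rel",zt-t[2],"tilt",np.linalg.lstsq(A,P[:,2],rcond=None)[0].round(4))
    c=circ(hull(P));print("circle",c,"rel",c[0]-t[:2]);return s,W
E
python3 - <<'E'
from cov import *
s,W=held();cv2.imwrite("pics/w6.png",s["image"][:,:,::-1])
E
```

```text
{'tool_pos': [0.4343, 0.3355, 0.239], 'ee_rot': [-3.1387, -0.0029, 2.8748], 'wrist_force': [0.2804, 0.1333, -5.4272], 'width': 0.0397}
flange top z 0.23366177727719903 rel -0.00533832868977599 tilt [-0.004  -0.0013  0.2336]
circle (array([0.43427004, 0.33600716]), np.float64(0.16293055226060701), np.float64(0.0002234692176596049)) rel [-7.34696892e-05  4.94970520e-04]
```

View pics/w6.png

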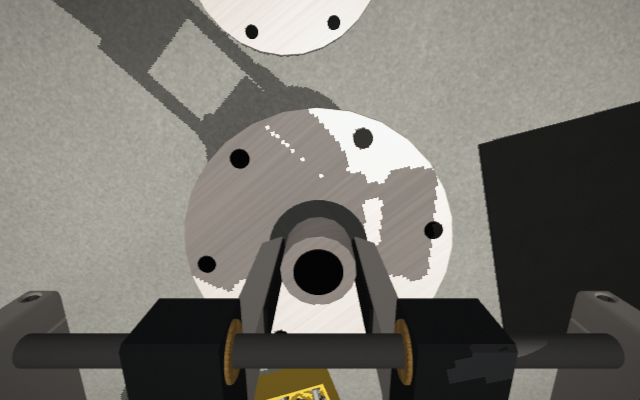

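The cover is held level, with the flange centred on the tool at (318,220). I'm carrying it to the drum.

carry_out --steps '[[[-0.02,-0.05,0],0,1],[[-0.042,-0.105,0],0,1],[[-0.064,-0.161,0],0,1],[[-0.086,-0.217,0],0,1],[[-0.108,-0.273,0],0,1],[[-0.13,-0.329,0],0,1],[[-0.152,-0.385,0],0,1],[[-0.174,-0.441,0],0,1],[[-0.196,-0.497,0],0,1],[[-0.215,-0.545,0],0,1]]'

```text
time: 15.45
tool_pos: [0.498, -0.2484, 0.2392]
ee_rot: [3.14, -0.003, 2.874]
wrist_force: [1.1, -0.2, -4.4]
width: 0.0395
finger_force: 30.0
```

carry_out --steps '[[[-0.015,-0.04,0],0,1],[[-0.028,-0.07,0],0,1],[[-0.0343,-0.0853,0],0,1],[[-0.0343,-0.0853,0.03],0,1],[[-0.0343,-0.0853,0.06],0,1],[[-0.0343,-0.0853,0.07],0,1],[[-0.0343,-0.0853,0.07],0,1],[[-0.0343,-0.0853,0.07],0,1]]'

```text
time: 16.45
tool_pos: [0.5101, -0.338, 0.1733]
ee_rot: [-3.141, 0.003, 2.875]
wrist_force: [0.3, -1.0, -4.5]
width: 0.0393
finger_force: 30.0
```

```bash
python3 - <<'E'
from cov import *
s,W=held();cv2.imwrite("pics/w7.png",s["image"][:,:,::-1])
g=np.hypot(W[...,0]-.509,W[...,1]+.3375);P=W[(g<.09)&(abs(W[...,2]-.078)<.004)]
print(len(P))
if len(P)>50: print(least_squares(lambda p:np.hypot(P[:,0]-p[0],P[:,1]-p[1])-.077,[.507,-.337],loss="soft_l1",f_scale=.002).x.round(4))
E
```

```text
{'tool_pos': [0.5101, -0.338, 0.1733], 'ee_rot': [-3.1406, 0.0026, 2.8753], 'wrist_force': [0.2683, -0.9665, -4.4639], 'width': 0.0393}
flange top z 0.1678294557502793 rel -0.00549413976303692 tilt [ 0.0019 -0.0009  0.1679]
circle (array([ 0.50952556, -0.33710337]), np.float64(0.1619316499311229), np.float64(0.00043429700354713496)) rel [-0.00062074  0.00087851]
0
```

carry_out --steps '[[[0,0,0.02],0,1],[[0,0,0.045],0,1],[[0,0,0.062],0,1],[[0,0,0.07],0,1],[[0,0,0.072],0,1],[[0,0,0.074],0,1],[[0,0,0.076],0,1],[[0,0,0.076],0,1],[[0,0,0.076],0,1]]'

```text
time: 17.62
tool_pos: [0.5095, -0.3378, 0.0958]
ee_rot: [-3.142, 0.0, 2.875]
wrist_force: [-0.3, 0.1, -4.5]
width: 0.0395
finger_force: 30.0
```

carry_out --steps '[[[0,0,0.001],0,1],[[0,0,0.002],0,1],[[0,0,0.003],0,1],[[0,0,0.0035],0,1],[[0,0,0.0035],0,1],[[0,0,0.0035],0,1]]'

```text
time: 18.38
tool_pos: [0.5095, -0.3378, 0.0921]
ee_rot: [3.142, 0.0, 2.875]
wrist_force: [1.0, 0.6, -4.3]
width: 0.0395
finger_force: 30.0
```

carry_out --steps '[[[0,0,0.0005],0,1],[[0,0,0.001],0,1],[[0,0,0.0015],0,1],[[0,0,0.0015],0,1]]'

```text
time: 18.88
tool_pos: [0.5095, -0.3378, 0.0917]
ee_rot: [-3.141, 0.001, 2.875]
wrist_force: [-2.4, 1.8, 1.8]
width: 0.0395
finger_force: 30.0
```

carry_out --steps '[[[0,0,0.0005],0,1],[[0,0,0.001],0,1],[[0,0,0.001],0,1]]'

```text
time: 19.25
tool_pos: [0.5096, -0.3378, 0.0916]
ee_rot: [-3.141, 0.001, 2.875]
wrist_force: [-4.0, 3.1, 7.2]
width: 0.0396
finger_force: 30.0
```

Firm contact at seated height, so I release and retreat.

carry_out --steps '[[[0,0,0.001],0,0.1],[[0,0,0.001],0,-0.1],[[0,0,0.001],0,-0.4],[[0,0,0.001],0,-0.4],[[0,0,0.001],0,-0.4],[[0,0,-0.03],0,-0.4],[[0,0,-0.08],0,-0.4],[[0.03,0,-0.14],0,-0.4],[[0.05,0,-0.17],0,-1],[[0.05,0,-0.17],0,-1]]'

```text
time: 20.5
tool_pos: [0.4617, -0.3255, 0.2644]
ee_rot: [-3.138, 0.008, 2.874]
wrist_force: [0.3, -0.6, -0.1]
width: 0.0822
finger_force: 0.0
```

```bash
python3 - <<'E'
from m import *
from bench import robot
print(robot.get_obs()["tool_pos"])
s=robot.snapshot("wrist");W=cloud(s);cv2.imwrite("pics/w8.png",s["image"][:,:,::-1])
g=np.hypot(W[...,0]-.509,W[...,1]+.3375);m=(g<.1)&(abs(W[...,2]-.086)<.01);P=W[m&(g>.03)]
A=np.c_[P[:,0]-.509,P[:,1]+.3375,np.ones(len(P))];print("n",len(P),"plane",np.linalg.lstsq(A,P[:,2],rcond=None)[0],np.median(P[:,2]),circ(hull(W[m])))
E
```

```text
[ 0.46172663 -0.3255448   0.26439134]
n 12611 plane [ 0.00047918 -0.00033142  0.08621096] 0.08621798480067751 (array([ 0.50951586, -0.33756658]), np.float64(0.1632133670934022), np.float64(0.00013806073855361645))
```

View pics/w8.png

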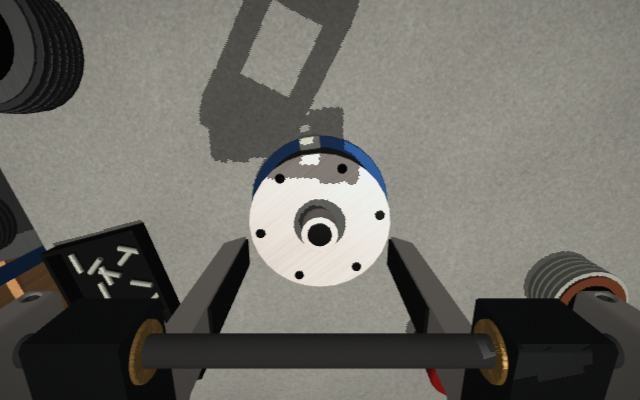

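The cover at (320,212) is seated. Its flange top is at z = 86.2 mm (86 expected) and its tilt is under 0.001. I settle the arm for a moment, then hand in.

carry_out --steps '[[[0,0,0],0,-1],[[0,0,0],0,-1],[[0,0,0],0,-1]]'

```text
time: 20.92
tool_pos: [0.4612, -0.3244, 0.2578]
ee_rot: [3.14, -0.003, 2.875]
wrist_force: [0.1, 0.6, -0.0]
width: 0.0941
finger_force: 0.0
```

```bash
python3 -c "
from bench import robot
print(robot.close_job())"
```

```text
the job is handed in; nothing more can be done
None
```

The job is handed in at about 21 s: the friction disc lies flat on the bright face within about 0.5 mm of centre, the end cover is fully home and level on the rim, and the gripper did not touch the ring stack, screw bin or grease bottle.

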